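# Make up two service kits for the liquid chromatographs

## Robot

A 6-joint arm with a two-finger parallel gripper is mounted at the origin on the work surface. World frame = base frame: x ahead of the robot, y to its left, z up, the work surface at z = 0. Lengths are in m, angles in rad, forces in N, time in s.
With the tool pointing down it reaches from about 0.3 to 0.75 m from the base axis. Payload 8.5 kg.
Tool frame: the origin (TCP) lies at the very end of the fingers, on their centre line; the grasp point (between the pads) lies 19 mm behind it; z points along the fingers, y is the line along which they close (so a half turn about z gives the same grasp; the last joint's range is limited). The gripper opens to 85 mm and grips with 20 to 120 N. Pads are 22 mm wide; open, the fingers measure 114 mm over their backs; the gripper's body (76 mm by 85 mm) begins 54 mm behind the grasp point. The pads swing forward as they close: fully open they stand 13 mm farther back than shut.
Start: joints at [1.054, 0.381, 1.297, -0, 1.464, -0.215], TCP at [0.163, 0.525, 0.231] pointing down, gripper open.
Joint ranges: [-3.11, 3.11], [-0.89, 2.33], [0.22, 2.48], [-1.42, 4.56], [0.17, 2.85], [-2.88, 2.88]. Speed limits (rad/s): [2.39, 2.39, 3.14, 3.14, 3.14, 3.14].

## Interface

Orientations are given as a rotation vector (axis times angle).
In Python, from cell import telemetry, imaging, robot gives the robot as it stands.
- The arm moves only by the tool servo_tool, never from a script. Its argument "rows" is a list of rows, each an object of numbers: "claw": the opening, from -1 (shut) to 1 (fully open); "x", "y", "z": the shift along the tool's x, y, z in mm; "spin": the turn about the tool's z in rad. A call has 1 to 20 rows; each row shifts and turns the commanded pose from where the row before left it, along the tool's axes as they then stand; what a row does not reach is not made up. A row lasts 1/12 s, in which the tool goes at most 41.7 mm and 7.16 degrees, less where a joint would pass 70% of its speed; a pose out of reach is approached as far as the arm can. A call is refused whole if a number of a shift passes 41.7 or a number of a turn 0.125, either way. A call with a gripper value outside its range is refused whole. The fingers move at their own pace and stop on an object; "squeeze" is the grip in N (left out, the last holds). Time passes only in rows, so rows that do not move let the fingers close. It gives the time, the measured TCP pose, the force, the opening and the grip force at its end, in the units of the state.
- telemetry.state(): the state, without advancing time (a new reading comes with each control period).
- imaging.get_image(name): name is "scene" or "top"; returns the picture (420x560x3 uint8, red, green, blue); there is no depth.
- imaging.camera_model(name): a dict with "intrinsics" (3x3 intrinsics, pixels), "eye" and "orientation" of the camera in the world. Camera axes: x right, y down, z forward; pixel columns grow to the right and rows downward; lengths in m; the calibration is good to about 2 mm. A picture is of the moment at which its call begins. camera_model takes no time and is no camera call.
- robot.hand_in(): hands the job in; it is judged then, once.
The state is a dict: "time": time; "joint_pos": joint angles; "joint_vel": joint speeds; "joint_torque": joint torques, N m; "tool_pos": TCP position; "eef_rot": TCP orientation; "ft_force": force on the tool from outside, world axes, zero at the start; "wrist_torque": the same for the moment, N m; "grip_width": finger opening in m; "grasp_force": force on a finger pad.
Only numpy, scipy, OpenCV 4.12 (cv2) and the standard library are available. Lean on these libraries where they do the work, as an engineer would, in place of code of your own. Each camera call takes 0.05 s, during which the arm holds its last target. There are 200 camera calls.

## Task

Make up the two service kits from the stock on the bench: the blue tray gets the amber bottle and the red column, the yellow tray gets the white bottle, the green column and the blue filter cartridge. In each tray stand the bottle upright inside the round seat, stand the filter upright inside the square seat, and lay the column centred across the pair of rests, between their lips. Leave the spare green bottle and the spare black column where they are, and let everything go.

Things in the scene. Friction and masses are not known exactly. Their poses are not given: they have to be found in the camera images.
- tray_blue: Blue tray, fixed, 170 x 170 mm; origin: centre of underside, z up. Floor 4 mm thick, rim 12 mm high. Black places (x, y in its frame, mm; heights above bench): column rests, 2 blocks at x -36 and +36, y 40, beds 26 high, 40 wide in y, lips to 34: column lies along x, middle at (0, 40), axis at 36. Bottle: ring, inner dia 60, at (-42, -44). Filter: frame, inner 54 x 54, at (42, -44). Both rise to 12; seated on the floor.
- tray_yellow: Yellow tray, fixed; the same as the blue tray in every size and place, but with its own position and yaw. Origin: centre of its underside, z up. In both trays each rest block is 12 mm long in x, leaving 60 mm of free room between the blocks for fingers.
- bottle_amber_mid (a point): Amber-brown glass bottle, upright, 60 mm tall: body 36 mm diameter up to 41 mm, then a short neck and a 26 mm diameter orange cap on the top 13 mm; about 60 g. The point is its centre, on its axis, 30 mm above its foot; z is its axis.
- bottle_white_mid (a point): White plastic bottle with a white cap, same shape and size as the amber one; the point is its centre, 30 mm above its foot.
- bottle_green_mid (a point): Spare: green glass bottle with a green cap, same shape and size; the point is its centre, 30 mm above its foot. Not wanted in any kit.
- column_red_mid (a point): Red-tubed column lying on its side, 90 mm long, about 120 g: a 16 mm diameter tube with a steel hexagonal nut at each end (18 mm long, 20 mm across flats, 27 to 45 mm from the middle); it lies on the nuts' flats. The point is its middle, on its axis, 10 mm above what the nuts lie on; x runs along it (both ends alike, either way round).
- column_green_mid (a point): Green-tubed column, same shape and size as the red one; the point is its middle, on its axis; x runs along it.
- column_black_mid (a point): Spare: black-tubed column, same shape and size; the point is its middle, on its axis; x runs along it. Not wanted in any kit.
- filter_mid (a point): Filter cartridge: blue cylinder with two steel bands, standing upright, 30 mm diameter (31 mm over the bands), 44 mm tall, about 60 g. The point is its centre, 22 mm above its foot; z is its axis.
Things that resemble listed ones, but are neither listed nor needed, are in the scene too. Several things have the shape of the tray_blue; the one meant has the colours described above.

How it is judged:
By the outcome, as a careful person would: the job done as asked, in the order asked, and still so for the second after the job is handed in, with the robot touching nothing.
It also fails if it takes over 139 s, if anything falls off the work surface, if the arm or the gripper's body presses on something with over 40 N, if the wrist force passes 120 N, or if a joint passes its speed limit or range.

## Working session

There is one attempt and no reset: what is moved stays moved. The work goes in short steps, Python scripts to look and compute and a tool call to move; the robot and the scene stay as the last step left them, time stands still between calls to the robot, and variables do not carry over. Pictures are saved under pics/ and viewed, at most 14 in all, crops included, and the job is handed in when it is done.

Besides the shell and the picture viewer there is one more tool, called as name([rows], argument=value, ...), one row to a line, values as JSON. servo_tool: Moves the arm, as the interface text tells. Its arguments: {"type":"object","properties":{"rows":{"type":"array"},"squeeze":{"type":"number"}},"required":["rows"]}

```bash
mkdir -p pics; ls; python3 - <<'E'
from cell import telemetry, imaging, robot
import cv2,json
for n in("top","scene"):
    im=imaging.get_image(n); cv2.imwrite(f"pics/{n}0.png",im[:,:,::-1]); m=imaging.camera_model(n); print(n,m)
print(telemetry.state())
E
```

```text
pics
top {'intrinsics': array([[532.9662444 ,   0.        , 282.54175373],
       [  0.        , 532.9662444 , 204.40198291],
       [  0.        ,   0.        ,   1.        ]]), 'eye': array([0.28049718, 0.1529785 , 1.46830725]), 'orientation': array([-2.1298667 ,  2.11962666, -0.22612944])}
scene {'intrinsics': array([[409.98292066,   0.        , 269.2831118 ],
       [  0.        , 409.98292066, 204.0441397 ],
       [  0.        ,   0.        ,   1.        ]]), 'eye': array([ 1.3658408 , -0.21837895,  0.78194887]), 'orientation': array([-1.95692521, -1.27078074,  0.59097693])}
{'time': 0.1, 'joint_pos': array([ 1.05371822e+00,  3.81108793e-01,  1.29813571e+00, -3.08896308e-06,
        1.46358268e+00, -2.15283920e-01]), 'joint_vel': array([ 0.00030027, -0.00095507, -0.00273704, -0.00108955, -0.00074143,
        0.00152033]), 'joint_torque': array([ 3.44586610e-03, -4.49220085e+01, -2.31651467e+01, -2.55302457e-04,
        3.68978275e-03,  3.15275213e-05]), 'tool_pos': array([0.16334699, 0.52492248, 0.23080078]), 'eef_rot': array([-4.72193601e-01, -3.10545894e+00,  1.81209684e-03]), 'ft_force': array([-0.14042274,  0.51004373, -0.37011873]), 'wrist_torque': array([-0.02201877,  0.04609425, -0.02854444]), 'grasp_force': 0.0, 'grip_width': 0.08541046625109758}
```

View pics/top0.png

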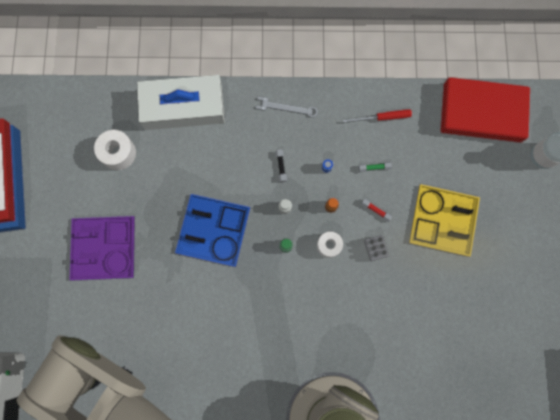

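View pics/scene0.png

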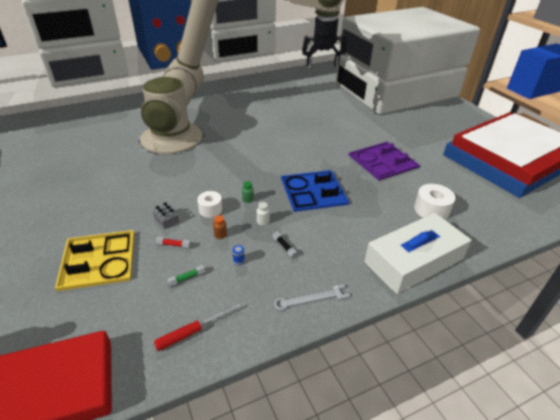

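Top view: blue tray (213,231), yellow tray (445,220), amber (332,205), white bottle (285,206), spare green bottle (286,245), red column (376,210), green column (375,167), black column (281,165), filter (327,165). Decoys:
- Trays: the purple tray (102,248) has the same shape, but its colour is wrong.
- Reds: the screwdriver (390,116) and the boxes. Only (376,210) has steel nuts.
- Whites: the tape rolls (330,244) and (115,150). Only (285,206) is bottle-sized with a cap.
- Blue: the insert (180,97) is in the white box. Only (327,165) is a small cylinder.

I'll confirm these in an enlarged crop while measuring.

```bash
cat > h.py <<'E'
import numpy as np, cv2
from cell import telemetry, imaging, robot
from scipy.spatial.transform import Rotation as R
def p2w(n,uv,z):
    m=imaging.camera_model(n); d=R.from_rotvec(m["orientation"]).apply(np.linalg.inv(m["intrinsics"])@[uv[0],uv[1],1]); e=m["eye"]
    return (e+d*(z-e[2])/d[2])[:2]
def w2p(n,p):
    m=imaging.camera_model(n); c=m["intrinsics"]@R.from_rotvec(m["orientation"]).inv().apply(np.array(p)-m["eye"]); return c[:2]/c[2]
def blobs(im,roi,mask):
    x0,y0,x1,y1=roi; k=mask[y0:y1,x0:x1].astype(np.uint8)
    n,l,s,c=cv2.connectedComponentsWithStats(k); i=1+np.argmax(s[1:,4]); ys,xs=np.nonzero(l==i)
    return np.c_[xs+x0,ys+y0].astype(np.float32)
E
python3 - <<'E'
from h import *
im=cv2.imread("pics/top0.png"); 
cv2.imwrite("pics/crop0.png",cv2.resize(im[140:275,165:490],None,fx=2.4,fy=2.4,interpolation=cv2.INTER_CUBIC))
H,S,V=[a.astype(int) for a in cv2.split(cv2.cvtColor(im,cv2.COLOR_BGR2HSV))]
print(p2w("top",(280,210),0),p2w("top",(282.5,204.4),0))
def rep(n,roi,mask,z,rect=False):
    p=blobs(im,roi,mask); c=p.mean(0); r=cv2.minAreaRect(p)
    q=np.array([p2w("top",x,z) for x in p]); rw=cv2.minAreaRect((q*1000).astype(np.float32))
    print(n,len(p),c.round(1),"w",(q.mean(0)*1000).round(1),"rect",np.round(rw[0],1),np.round(rw[1],1),round(rw[2],1))
    return q
sat=S>110
rep("blue tray",(160,180,262,280),(abs(H-113)<12)&(S>120)|(V<60),12)
rep("yellow tray",(400,175,490,265),(abs(H-25)<8)&(S>120)|(V<60),12)
rep("amber",(318,192,346,220),S>100,55)
rep("white",(272,194,300,218),(V>150)&(S<45),50)
rep("filter",(315,152,340,178),(abs(H-115)<15)&(S>90),35)
for n,roi in(("red",(355,192,398,228)),("green",(353,155,398,180))):
    q=rep(n+" tube",roi,S>100,12)
    q=rep(n+" all",roi,(S>100)|(V>140),12); a=np.linalg.svd(q-q.mean(0))[2][0]; print("axis deg",np.degrees(np.arctan2(a[1],a[0])))
for n,roi in(("blue",(170,185,255,275)),("yellow",(405,180,485,260))):
    k=(V<65).astype(np.uint8)*(1); x0,y0,x1,y1=roi
    N,l,s,c=cv2.connectedComponentsWithStats(k[y0:y1,x0:x1])
    for i in range(1,N):
        if s[i,4]>15: print(n,s[i],c[i]+[x0,y0],(p2w("top",c[i]+[x0,y0],25)*1000).round(1))
E
```

```text
[0.55734867 0.13797526] [0.57340197 0.13101844]Traceback (most recent call last):
  File "<stdin>", line 12, in <module>
  File "<stdin>", line 8, in rep
  File "h.py", line 5, in p2w
    m=imaging.camera_model(n); d=R.from_rotvec(m["orientation"]).apply(np.linalg.inv(m["intrinsics"])@[uv[0],uv[1],1]); e=m["eye"]
ValueError: time passes only in moves, steps and waits
```

View pics/crop0.png

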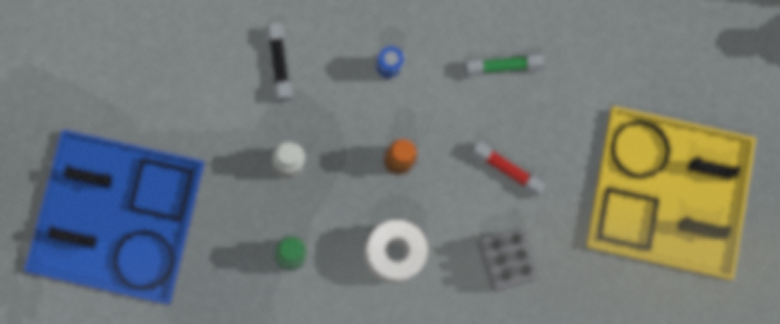

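The crop confirms the identities. Blue tray is centred at about (113,215), with its ring lower right and square upper right. Yellow tray is at about (672,193), with its ring upper left. The columns have their steel nuts, and the bottles and filter match their descriptions. The script error came from calling the camera model too often, so I'll cache it.

```bash
cat > h.py <<'E'
import numpy as np, cv2
from cell import telemetry, imaging, robot
from scipy.spatial.transform import Rotation as R
M={n:imaging.camera_model(n) for n in("top","scene")}
def p2w(n,uv,z):
    "pixels (N,2) -> world xy in mm at height z mm"
    m=M[n]; uv=np.atleast_2d(uv); d=R.from_rotvec(m["orientation"]).apply(np.c_[uv,np.ones(len(uv))]@np.linalg.inv(m["intrinsics"]).T); e=m["eye"]
    return 1000*(e+d*((z/1000-e[2])/d[:,2])[:,None])[:,:2]
def w2p(n,p):
    "world mm (N,3) -> pixels"
    m=M[n]; c=R.from_rotvec(m["orientation"]).inv().apply(np.atleast_2d(p)/1000-m["eye"])@m["intrinsics"].T; return c[:,:2]/c[:,2:]
def blob(roi,mask):
    x0,y0,x1,y1=roi; n,l,s,c=cv2.connectedComponentsWithStats(mask[y0:y1,x0:x1].astype(np.uint8))
    ys,xs=np.nonzero(l==1+np.argmax(s[1:,4])); return np.c_[xs+x0,ys+y0].astype(float)
def hsv(im): return [a.astype(int) for a in cv2.split(cv2.cvtColor(im,cv2.COLOR_BGR2HSV))]
def rep(n,roi,mask,z,cam="top"):
    p=blob(roi,mask); q=p2w(cam,p,z); r=cv2.minAreaRect(q.astype(np.float32)); a=np.linalg.svd(q-q.mean(0))[2][0]
    print(n,len(p),p.mean(0).round(1),"w",q.mean(0).round(1),"rect",np.round(r[0],1),np.round(r[1],1),round(r[2],1),"axis",np.degrees(np.arctan2(a[1],a[0])).round(1))
    return q
E
cat > m.py <<'E'
from h import *
im=cv2.imread("pics/top0.png"); H,S,V=hsv(im)
rep("blue tray",(160,180,262,280),(abs(H-113)<12)&(S>120)|(V<60),12)
rep("yellow tray",(400,175,490,265),(abs(H-25)<8)&(S>120)|(V<60),12)
rep("amber",(318,192,346,220),S>100,54)
rep("white",(272,194,300,218),(V>150)&(S<45),52)
rep("filter",(315,152,340,178),(abs(H-115)<15)&(S>90),35)
for n,roi in(("red",(355,192,398,228)),("green",(353,155,398,180))):
    rep(n+" tube",roi,S>100,12); rep(n+" all",roi,(S>100)|(V>140),12)
for n,roi in(("blue",(170,185,255,275)),("yellow",(405,180,485,260))):
    x0,y0,x1,y1=roi; N,l,s,c=cv2.connectedComponentsWithStats((V<65).astype(np.uint8)[y0:y1,x0:x1])
    for i in range(1,N):
        if s[i,4]>15: print(n,s[i]+[x0,y0,0,0,0],c[i]+[x0,y0],p2w("top",c[i]+[x0,y0],25).round(1))
im=cv2.imread("pics/scene0.png"); H,S,V=hsv(im)
rep("S amber",(208,212,232,242),S>120,32,"scene")
rep("S filter",(228,242,250,266),(abs(H-115)<15)&(S>90),22,"scene")
rep("S white",(252,200,274,226),(V>165)&(S<50),32,"scene")
rep("S red tube",(155,232,195,254),S>110,12,"scene")
rep("S green tube",(160,260,210,290),S>90,12,"scene")
rep("S blue tray",(275,165,355,215),(abs(H-113)<12)&(S>120)|(V<60),8,"scene")
rep("S yellow tray",(50,225,142,292),(abs(H-25)<8)&(S>120)|(V<60),8,"scene")
E
python3 m.py
```

```text
blue tray 3730 [212.4 229.9] w [498.3 324.1] rect [499.1 324. ] [169.8 168.8] 77.5 axis -76.9
yellow tray 3430 [444.3 218.8] w [ 533.4 -319.7] rect [ 531.3 -319.5] [170.9 169.3] 77.4 axis -125.0
amber 140 [331.6 204.5] w [563.3  -1.3] rect [563.2  -2.4] [32.6 36.2] 89.3 axis 149.6
white 101 [286.1 204.3] w [563.3 122. ] rect [562.8 122.3] [30.4 27.1] 0.2 axis -140.4
filter 90 [326.8 165.3] w [678.4   8.4] rect [679.2   7.8] [28.  34.9] 89.4 axis 158.1
red tube 94 [376.4 209.8] w [ 557.3 -130.8] rect [ 557.5 -130.9] [50.6 14.5] 56.9 axis -123.1
red all 119 [374.5 208.2] w [ 561.8 -125.4] rect [ 562.7 -123.3] [69.1 15.7] 54.7 axis -126.4
green tube 75 [375.2 166.5] w [ 682.4 -131.4] rect [ 682.4 -130.9] [12.7 46.8] 5.8 axis 96.7
green all 75 [375.2 166.5] w [ 682.4 -131.4] rect [ 682.4 -130.9] [12.7 46.8] 5.8 axis 96.7
blue [192 210  19   7  68] [201.01470588 213.39705882] [[541.8 355.1]]
blue [186 236  18   6  61] [194.32786885 238.60655738] [[472.  370.9]]
yellow [452 207  20   7  75] [461.69333333 210.09333333] [[ 555.5 -365.2]]
S amber 241 [219.2 226.5] w [571.9  -4.8] rect [569.4  -4.1] [31.8 89.3] 77.3 axis -15.2
S filter 173 [238.  254.3] w [679.2   8.1] rect [677.2   8.8] [28.8 63.3] 73.2 axis -17.5
S white 157 [260.7 211.5] w [559.7 122. ] rect [563.2 121.3] [28.2 90.2] 66.2 axis -29.6
S red tube 109 [172.  242.2] w [ 558.8 -132.9] rect [ 558.8 -132.7] [53.3 20.6] 55.9 axis 53.0
S green tube 128 [186.2 275.4] w [ 684.9 -128.9] rect [ 684.9 -128.3] [19.6 50.4] 5.8 axis -83.6
S blue tray 1990 [313.6 190.4] w [506.8 322.4] rect [502.3 324.5] [175.2 179.9] 77.8 axis -18.8
S yellow tray 3587 [ 96.  260.2] w [ 538.7 -323.2] rect [ 533.2 -320.8] [173.9 179.9] 77.4 axis -10.4
```

servo_tool([
  {"x": -15,"y": -10.7,"z": 2,"claw": 0.4},
  {"x": -30,"y": -21.4,"z": 5,"claw": 0.4},
  {"x": -30,"y": -21.4,"z": 5,"claw": 0.4},
  {"x": -30,"y": -21.4,"z": 5,"claw": 0.4},
  {"x": -30,"y": -21.4,"z": 5,"claw": 0.4},
  {"x": -30,"y": -21.4,"z": 5,"claw": 0.4},
  {"x": -30,"y": -21.4,"z": 5,"claw": 0.4},
  {"x": -30,"y": -21.4,"z": 5,"claw": 0.4},
  {"x": -30,"y": -21.4,"z": 5,"claw": 0.4},
  {"x": -30,"y": -21.4,"z": 5,"claw": 0.4},
  {"x": -30,"y": -21.4,"z": 5,"claw": 0.4},
  {"x": -30,"y": -21.4,"z": 5,"claw": 0.4},
  {"x": -30,"y": -21.4,"z": 5,"claw": 0.4},
  {"x": -30,"y": -21.4,"z": 5,"claw": 0.4},
  {"x": -30,"y": -21.4,"z": 5,"claw": 0.4},
  {"x": -30,"y": -21.4,"z": 5,"claw": 0.4},
  {"x": -30,"y": -21.4,"z": 5,"claw": 0.4},
  {"x": -30,"y": -21.4,"z": 5,"claw": 0.4},
  {"x": -15,"y": -10.7,"z": 3,"claw": 0.4},
  {"claw": 0.4},
], squeeze=40)

```text
invalid input at $.rows[0]: expected keys claw, x, y, z, spin
```

```bash
cat > go.py <<'E'
# usage: go.py x y [theta_deg]: tool-frame shift (mm) to world x,y at the present heading, and spin
import sys
from h import *
a=[float(v) for v in sys.argv[1:]]
s=telemetry.state(); p=s["tool_pos"]*1000; m=R.from_rotvec(s["eef_rot"]).as_matrix(); th=np.arctan2(m[1,0],m[0,0])
d=m.T@np.array([a[0]-p[0],a[1]-p[1],0])
print("t",round(s["time"],2),"tcp",p.round(1),"theta",np.degrees(th).round(2),"q6",np.degrees(s["joint_pos"][5]).round(1),"tilt",m[:2,2].round(4),"grip",round(s["grip_width"]*1000,1),s["grasp_force"],"F",s["ft_force"].round(1))
print("shift",d.round(1))
for t in a[2:]:
    for k in(0,180): print("spin for",t+k,(-np.radians((t+k-np.degrees(th)+180)%360-180)).round(3))
E
python3 go.py 565 -3 56.5
```

```text
t 0.1 tcp [163.3 524.9 230.8] theta 162.71 q6 -12.3 tilt [-0.0006 -0.0011] grip 85.4 0.0 F [-0.1  0.5 -0.4]
shift [-5.404e+02 -3.847e+02  3.000e-01]
spin for 56.5 1.854
spin for 236.5 -1.288
```

servo_tool([
  {"x": -15,"y": -10.7,"z": 2,"spin": 0,"claw": 0.4},
  {"x": -30,"y": -21.4,"z": 5,"spin": 0,"claw": 0.4},
  {"x": -30,"y": -21.4,"z": 5,"spin": 0,"claw": 0.4},
  {"x": -30,"y": -21.4,"z": 5,"spin": 0,"claw": 0.4},
  {"x": -30,"y": -21.4,"z": 5,"spin": 0,"claw": 0.4},
  {"x": -30,"y": -21.4,"z": 5,"spin": 0,"claw": 0.4},
  {"x": -30,"y": -21.4,"z": 5,"spin": 0,"claw": 0.4},
  {"x": -30,"y": -21.4,"z": 5,"spin": 0,"claw": 0.4},
  {"x": -30,"y": -21.4,"z": 5,"spin": 0,"claw": 0.4},
  {"x": -30,"y": -21.4,"z": 5,"spin": 0,"claw": 0.4},
  {"x": -30,"y": -21.4,"z": 5,"spin": 0,"claw": 0.4},
  {"x": -30,"y": -21.4,"z": 5,"spin": 0,"claw": 0.4},
  {"x": -30,"y": -21.4,"z": 5,"spin": 0,"claw": 0.4},
  {"x": -30,"y": -21.4,"z": 5,"spin": 0,"claw": 0.4},
  {"x": -30,"y": -21.4,"z": 5,"spin": 0,"claw": 0.4},
  {"x": -30,"y": -21.4,"z": 5,"spin": 0,"claw": 0.4},
  {"x": -30,"y": -21.4,"z": 5,"spin": 0,"claw": 0.4},
  {"x": -30,"y": -21.4,"z": 5,"spin": 0,"claw": 0.4},
  {"x": -15,"y": -10.7,"z": 3,"spin": 0,"claw": 0.4},
  {"x": 0,"y": 0,"z": 0,"spin": 0,"claw": 0.4},
], squeeze=40)

```text
time: 1.77
tool_pos: [0.5661, -0.0064, 0.1399]
eef_rot: [-0.478, -3.104, 0.001]
ft_force: [-0.6, -0.2, -0.3]
grip_width: 0.0598
grasp_force: 0.0
```

```bash
python3 go.py 565 -3 56.5
```

```text
t 1.77 tcp [566.1  -6.4 139.9] theta 162.5 q6 -85.1 tilt [-0.0009 -0.0003] grip 59.8 0.0 F [-0.6 -0.2 -0.3]
shift [ 2.1  2.9 -0. ]
spin for 56.5 1.85
spin for 236.5 -1.292
```

servo_tool([
  {"x": 1.5,"y": 2.9,"z": 12,"spin": 0,"claw": 0.4},
  {"x": 0,"y": 0,"z": 22,"spin": 0,"claw": 0.4},
  {"x": 0,"y": 0,"z": 25,"spin": 0,"claw": 0.4},
  {"x": 0,"y": 0,"z": 25,"spin": 0,"claw": 0.4},
  {"x": 0,"y": 0,"z": 20,"spin": 0,"claw": 0.4},
  {"x": 0,"y": 0,"z": 14,"spin": 0,"claw": 0.4},
  {"x": 0,"y": 0,"z": 8,"spin": 0,"claw": 0.4},
  {"x": 0,"y": 0,"z": 0,"spin": 0,"claw": -0.3},
  {"x": 0,"y": 0,"z": 0,"spin": 0,"claw": -0.5},
  {"x": 0,"y": 0,"z": 0,"spin": 0,"claw": -1},
  {"x": 0,"y": 0,"z": 0,"spin": 0,"claw": -1},
  {"x": 0,"y": 0,"z": 0,"spin": 0,"claw": -1},
  {"x": 0,"y": 0,"z": 0,"spin": 0,"claw": -1},
  {"x": 0,"y": 0,"z": 0,"spin": 0,"claw": -1},
], squeeze=40)

```text
time: 2.93
tool_pos: [0.5643, 0.0, 0.016]
eef_rot: [0.472, 3.105, -0.0]
ft_force: [0.4, 1.0, 5.2]
grip_width: 0.0347
grasp_force: 40.3
```

```bash
python3 go.py 448.8 290.1 56.5
```

```text
t 2.93 tcp [564.3   0.   16. ] theta 162.71 q6 -84.7 tilt [ 0.0012 -0.0002] grip 34.7 40.33327595796436 F [0.4 1.  5.2]
shift [ 1.965e+02  2.426e+02 -2.000e-01]
spin for 56.5 1.854
spin for 236.5 -1.288
```

servo_tool([
  {"x": 0,"y": 0,"z": -10,"spin": 0,"claw": -1},
  {"x": 0,"y": 0,"z": -25,"spin": 0,"claw": -1},
  {"x": 0,"y": 0,"z": -30,"spin": 0,"claw": -1},
  {"x": 6,"y": 7,"z": -25,"spin": 0,"claw": -1},
  {"x": 12.5,"y": 15.6,"z": -10,"spin": 0,"claw": -1},
  {"x": 20,"y": 25,"z": 0,"spin": 0,"claw": -1},
  {"x": 20,"y": 25,"z": 0,"spin": 0,"claw": -1},
  {"x": 20,"y": 25,"z": 0,"spin": 0,"claw": -1},
  {"x": 20,"y": 25,"z": 0,"spin": 0,"claw": -1},
  {"x": 20,"y": 25,"z": 0,"spin": 0,"claw": -1},
  {"x": 20,"y": 25,"z": 0,"spin": 0,"claw": -1},
  {"x": 20,"y": 25,"z": 0,"spin": 0,"claw": -1},
  {"x": 20,"y": 25,"z": 0,"spin": 0,"claw": -1},
  {"x": 12,"y": 14,"z": 10,"spin": 0,"claw": -1},
  {"x": 6,"y": 6,"z": 15,"spin": 0,"claw": -1},
  {"x": 0,"y": 0,"z": 15,"spin": 0,"claw": -1},
  {"x": 0,"y": 0,"z": 0,"spin": 0,"claw": -1},
])

```text
time: 4.35
tool_pos: [0.4469, 0.2901, 0.0736]
eef_rot: [-0.47, -3.102, 0.003]
ft_force: [0.0, -0.8, -1.0]
grip_width: 0.0347
grasp_force: 40.1
```

```bash
python3 go.py 448.8 290.1 56.5; python3 - <<'E'
from h import *
im=imaging.get_image("scene"); cv2.imwrite("pics/s1.png",cv2.resize(im[120:270,140:400,::-1],None,fx=2.5,fy=2.5))
E
```

```text
t 4.35 tcp [446.9 290.1  73.6] theta 162.78 q6 -52.5 tilt [-0.0041 -0.0016] grip 34.7 40.058091511018574 F [ 0.  -0.8 -1. ]
shift [-1.9  0.5 -0. ]
spin for 56.5 1.855
spin for 236.5 -1.287
```

View pics/s1.png

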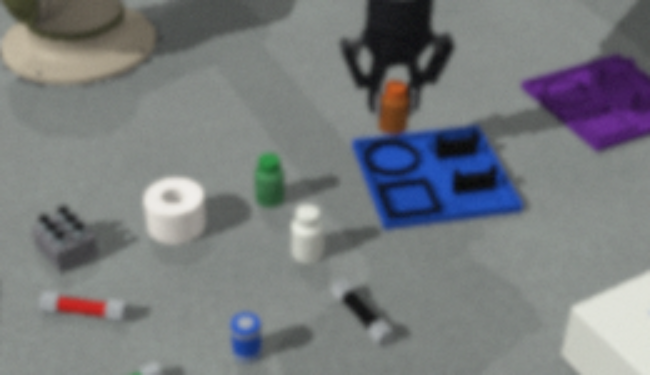

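servo_tool([
  {"x": -1.5,"y": 0.5,"z": 14,"spin": 0,"claw": -1},
  {"x": 0,"y": 0,"z": 16,"spin": 0,"claw": -1},
  {"x": 0,"y": 0,"z": 12,"spin": 0,"claw": -1},
  {"x": 0,"y": 0,"z": 7,"spin": 0,"claw": -1},
  {"x": 0,"y": 0,"z": 4,"spin": 0,"claw": -1},
  {"x": 0,"y": 0,"z": 0,"spin": 0,"claw": -1},
  {"x": 0,"y": 0,"z": 0,"spin": 0,"claw": -1},
])

```text
time: 4.98
tool_pos: [0.4506, 0.2901, 0.0231]
eef_rot: [0.473, 3.105, 0.001]
ft_force: [-0.7, 0.8, -0.7]
grip_width: 0.0347
grasp_force: 40.1
```

servo_tool([
  {"x": 0,"y": 0,"z": 2.5,"spin": 0,"claw": -1},
  {"x": 0,"y": 0,"z": 0,"spin": 0,"claw": -1},
  {"x": 0,"y": 0,"z": 0,"spin": 0,"claw": -0.1},
  {"x": 0,"y": 0,"z": 0,"spin": 0,"claw": 0.3},
  {"x": 0,"y": 0,"z": 0,"spin": 0,"claw": 0.3},
  {"x": 0,"y": 0,"z": 0,"spin": 0,"claw": 0.3},
  {"x": 0,"y": 0,"z": -10,"spin": 0,"claw": 0.3},
  {"x": 0,"y": 0,"z": -25,"spin": 0,"claw": 0.3},
  {"x": 0,"y": 0,"z": -30,"spin": 0,"claw": 0.3},
  {"x": 0,"y": 0,"z": -20,"spin": 0.12,"claw": 0.3},
  {"x": 0,"y": 0,"z": -5,"spin": 0.124,"claw": 0.3},
  {"x": 0,"y": 0,"z": 0,"spin": 0.124,"claw": 0.3},
  {"x": 0,"y": 0,"z": 0,"spin": 0.124,"claw": 0.3},
  {"x": 0,"y": 0,"z": 0,"spin": 0.124,"claw": 0.3},
  {"x": 0,"y": 0,"z": 0,"spin": 0.124,"claw": 0.3},
  {"x": 0,"y": 0,"z": 0,"spin": 0.124,"claw": 0.3},
  {"x": 0,"y": 0,"z": 0,"spin": 0.124,"claw": 0.3},
  {"x": 0,"y": 0,"z": 0,"spin": 0.124,"claw": 0.3},
  {"x": 0,"y": 0,"z": 0,"spin": 0.124,"claw": 0.3},
  {"x": 0,"y": 0,"z": 0,"spin": 0.124,"claw": 0.3},
])

```text
time: 6.65
tool_pos: [0.45, 0.2902, 0.1107]
eef_rot: [2.326, 2.111, 0.001]
ft_force: [0.1, -0.5, 0.0]
grip_width: 0.0556
grasp_force: 0.0
```

```bash
python3 go.py 558 -131.8 56.5
```

```text
t 6.65 tcp [450.  290.2 110.7] theta 84.44 q6 25.7 tilt [0.0005 0.0002] grip 55.6 0.0 F [ 0.1 -0.5  0. ]
shift [-409.5  148.3   -0. ]
spin for 56.5 0.488
spin for 236.5 -2.654
```

servo_tool([
  {"x": 0,"y": 0,"z": 0,"spin": 0.122,"claw": 0.3},
  {"x": 0,"y": 0,"z": 0,"spin": 0.122,"claw": 0.3},
  {"x": 0,"y": 0,"z": 0,"spin": 0.122,"claw": 0.3},
  {"x": 0,"y": 0,"z": 0,"spin": 0.122,"claw": 0.3},
  {"x": -10,"y": 11,"z": 0,"spin": 0,"claw": 0.3},
  {"x": -22,"y": 24,"z": 0,"spin": 0,"claw": 0.3},
  {"x": -22,"y": 24,"z": 0,"spin": 0,"claw": 0.3},
  {"x": -22,"y": 24,"z": 0,"spin": 0,"claw": 0.3},
  {"x": -22,"y": 24,"z": 0,"spin": 0,"claw": 0.3},
  {"x": -22,"y": 24,"z": 0,"spin": 0,"claw": 0.3},
  {"x": -22,"y": 24,"z": 0,"spin": 0,"claw": 0.3},
  {"x": -22,"y": 24,"z": 0,"spin": 0,"claw": 0.3},
  {"x": -22,"y": 24,"z": 0,"spin": 0,"claw": 0.3},
  {"x": -22,"y": 24,"z": 0,"spin": 0,"claw": 0.3},
  {"x": -22,"y": 25,"z": 0,"spin": 0,"claw": 0.3},
  {"x": -22,"y": 25,"z": 0,"spin": 0,"claw": 0.3},
  {"x": -22,"y": 25,"z": 0,"spin": 0,"claw": 0.3},
  {"x": -12,"y": 14,"z": 0,"spin": 0,"claw": 0.3},
  {"x": -6,"y": 7,"z": 0,"spin": 0,"claw": 0.3},
  {"x": 0,"y": 0,"z": 0,"spin": 0,"claw": 0.3},
])

```text
time: 8.32
tool_pos: [0.5609, -0.1324, 0.1101]
eef_rot: [2.764, 1.492, 0.0]
ft_force: [0.1, 0.2, 0.1]
grip_width: 0.0555
grasp_force: 0.0
```

```bash
python3 go.py 558 -131.8 56.5
```

```text
t 8.32 tcp [ 560.9 -132.4  110.1] theta 56.71 q6 8.2 tilt [ 0.0005 -0.0003] grip 55.5 0.0 F [0.1 0.2 0.1]
shift [-1.  -2.8 -0. ]
spin for 56.5 0.004
spin for 236.5 -3.138
```

servo_tool([
  {"x": -1,"y": -2.8,"z": 10,"spin": 0,"claw": 0.1},
  {"x": 0,"y": 0,"z": 22,"spin": 0,"claw": 0},
  {"x": 0,"y": 0,"z": 24,"spin": 0,"claw": 0},
  {"x": 0,"y": 0,"z": 22,"spin": 0,"claw": 0},
  {"x": 0,"y": 0,"z": 14,"spin": 0,"claw": 0},
  {"x": 0,"y": 0,"z": 8,"spin": 0,"claw": 0},
  {"x": 0,"y": 0,"z": 4,"spin": 0,"claw": 0},
  {"x": 0,"y": 0,"z": 2,"spin": 0,"claw": 0},
  {"x": 0,"y": 0,"z": 0,"spin": 0,"claw": 0},
  {"x": 0,"y": 0,"z": 0,"spin": 0,"claw": 0},
])

```text
time: 9.15
tool_pos: [0.5582, -0.1303, 0.0047]
eef_rot: [2.762, 1.495, 0.001]
ft_force: [-0.5, -0.3, 0.6]
grip_width: 0.0426
grasp_force: 0.0
```

```bash
python3 go.py 558 -131.8 56.5; python3 - <<'E'
from h import *
im=imaging.get_image("scene"); cv2.imwrite("pics/s2.png",cv2.resize(im[180:280,120:240,::-1],None,fx=5,fy=5,interpolation=cv2.INTER_CUBIC))
E
```

```text
t 9.15 tcp [ 558.2 -130.3    4.7] theta 56.84 q6 8.2 tilt [ 0.0013 -0.0006] grip 42.6 0.0 F [-0.5 -0.3  0.6]
shift [-1.4  0.7  0. ]
spin for 56.5 0.006
spin for 236.5 -3.136
```

View pics/s2.png

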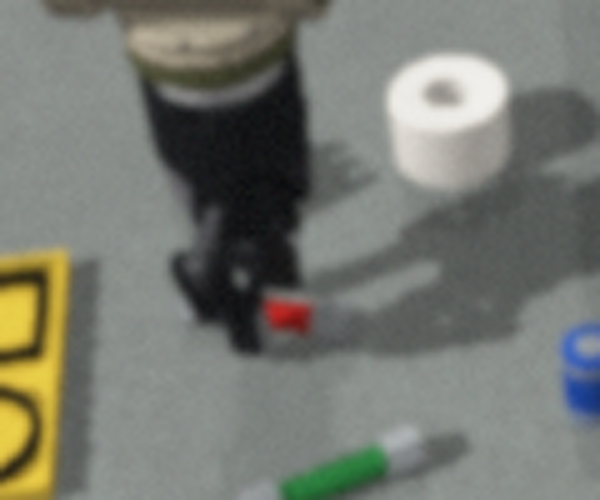

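The fingers straddle the red tube at crop (250,320), with its right nut visible at (340,330). Closing now.

servo_tool([
  {"x": -1,"y": 0.7,"z": 0.5,"spin": 0,"claw": -0.3},
  {"x": 0,"y": 0,"z": 0,"spin": 0,"claw": -1},
  {"x": 0,"y": 0,"z": 0,"spin": 0,"claw": -1},
  {"x": 0,"y": 0,"z": 0,"spin": 0,"claw": -1},
  {"x": 0,"y": 0,"z": 0,"spin": 0,"claw": -1},
  {"x": 0,"y": 0,"z": 0,"spin": 0,"claw": -1},
  {"x": 0,"y": 0,"z": 0,"spin": 0,"claw": -1},
], squeeze=50)

```text
time: 9.78
tool_pos: [0.558, -0.1318, 0.0039]
eef_rot: [2.763, 1.494, 0.001]
ft_force: [-1.9, -0.2, 5.8]
grip_width: 0.014
grasp_force: 49.0
```

```bash
python3 go.py 507.9 363 -12.5
```

```text
t 9.78 tcp [ 558.  -131.8    3.9] theta 56.82 q6 8.1 tilt [ 0.0007 -0.0005] grip 14.0 48.963523507118225 F [-1.9 -0.2  5.8]
shift [ 3.867e+02 -3.127e+02 -3.000e-01]
spin for -12.5 1.21
spin for 167.5 -1.932
```

servo_tool([
  {"x": 0,"y": 0,"z": -8,"spin": 0,"claw": -1},
  {"x": 0,"y": 0,"z": -20,"spin": 0,"claw": -1},
  {"x": 0,"y": 0,"z": -25,"spin": 0,"claw": -1},
  {"x": 0,"y": 0,"z": -25,"spin": 0,"claw": -1},
  {"x": 0,"y": 0,"z": -25,"spin": 0.11,"claw": -1},
  {"x": 0,"y": 0,"z": -10,"spin": 0.11,"claw": -1},
  {"x": 0,"y": 0,"z": 0,"spin": 0.11,"claw": -1},
  {"x": 0,"y": 0,"z": 0,"spin": 0.11,"claw": -1},
  {"x": 0,"y": 0,"z": 0,"spin": 0.11,"claw": -1},
  {"x": 0,"y": 0,"z": 0,"spin": 0.11,"claw": -1},
  {"x": 0,"y": 0,"z": 0,"spin": 0.11,"claw": -1},
  {"x": 0,"y": 0,"z": 0,"spin": 0.11,"claw": -1},
  {"x": 0,"y": 0,"z": 0,"spin": 0.11,"claw": -1},
  {"x": 0,"y": 0,"z": 0,"spin": 0.11,"claw": -1},
  {"x": 0,"y": 0,"z": 0,"spin": 0.11,"claw": -1},
  {"x": 0,"y": 0,"z": 0,"spin": 0,"claw": -1},
])

```text
time: 11.12
tool_pos: [0.5577, -0.1314, 0.1165]
eef_rot: [-3.122, 0.348, 0.0]
ft_force: [0.6, 0.3, -0.8]
grip_width: 0.0139
grasp_force: 49.0
```

```bash
python3 go.py 507.9 363 -12.5
```

```text
t 11.12 tcp [ 557.7 -131.4  116.5] theta -12.72 q6 77.6 tilt [-0.0003  0.0002] grip 13.9 49.02231574058533 F [ 0.6  0.3 -0.8]
shift [-1.574e+02 -4.713e+02  1.000e-01]
spin for -12.5 -0.004
spin for 167.5 3.138
```

servo_tool([
  {"x": -5,"y": -16,"z": 0,"spin": 0,"claw": -1},
  {"x": -10.5,"y": -31.4,"z": 0,"spin": 0,"claw": -1},
  {"x": -10.5,"y": -31.4,"z": 0,"spin": 0,"claw": -1},
  {"x": -10.5,"y": -31.4,"z": 0,"spin": 0,"claw": -1},
  {"x": -10.5,"y": -31.4,"z": 0,"spin": 0,"claw": -1},
  {"x": -10.5,"y": -31.4,"z": 0,"spin": 0,"claw": -1},
  {"x": -10.5,"y": -31.4,"z": 0,"spin": 0,"claw": -1},
  {"x": -10.5,"y": -31.4,"z": 0,"spin": 0,"claw": -1},
  {"x": -10.5,"y": -31.4,"z": 0,"spin": 0,"claw": -1},
  {"x": -10.5,"y": -31.4,"z": 0,"spin": 0,"claw": -1},
  {"x": -10.5,"y": -31.4,"z": 0,"spin": 0,"claw": -1},
  {"x": -10.5,"y": -31.4,"z": 0,"spin": 0,"claw": -1},
  {"x": -10.5,"y": -31.4,"z": 0,"spin": 0,"claw": -1},
  {"x": -10.5,"y": -31.4,"z": 0,"spin": 0,"claw": -1},
  {"x": -10.5,"y": -31.4,"z": 0,"spin": 0,"claw": -1},
  {"x": -5.4,"y": -15.7,"z": 0,"spin": 0,"claw": -1},
  {"x": 0,"y": 0,"z": 0,"spin": 0,"claw": -1},
  {"x": 0,"y": 0,"z": 0,"spin": 0,"claw": -1},
])

```text
time: 12.62
tool_pos: [0.5057, 0.3632, 0.1161]
eef_rot: [3.123, -0.335, -0.001]
ft_force: [-0.5, -0.5, -0.8]
grip_width: 0.0137
grasp_force: 49.1
```

```bash
python3 go.py 507.9 363 -12.5; python3 - <<'E'
from h import *
im=imaging.get_image("scene"); cv2.imwrite("pics/s3.png",cv2.resize(im[100:220,240:380,::-1],None,fx=5,fy=5,interpolation=cv2.INTER_CUBIC))
bgr=np.ascontiguousarray(im[:,:,::-1]); H,S,V=hsv(bgr)
rep("red held",(280,110,370,215),((H<8)|(H>172))&(S>110)&(V>60),123,"scene")
bgr=np.ascontiguousarray(imaging.get_image("top")[:,:,::-1]); H,S,V=hsv(bgr)
try: rep("red held top",(150,170,262,280),((H<8)|(H>172))&(S>110)&(V>60),123)
except Exception as e: print(e)
E
```

```text
t 12.62 tcp [505.7 363.2 116.1] theta -12.26 q6 127.1 tilt [-0.0004 -0.0004] grip 13.7 49.061933755874634 F [-0.5 -0.5 -0.8]
shift [ 2.2 -0.3 -0. ]
spin for -12.5 0.004
spin for 167.5 -3.137
red held 26 [329.7 155.7] w [507.5 366.3] rect [507.5 367.5] [11.8 38.5] 59.5 axis -33.8
red held top 2 [228.5 240.5] w [454.6 269.5] rect [454.6 269.5] [3.6 0. ] -134.4 axis -134.4
```

View pics/s3.png

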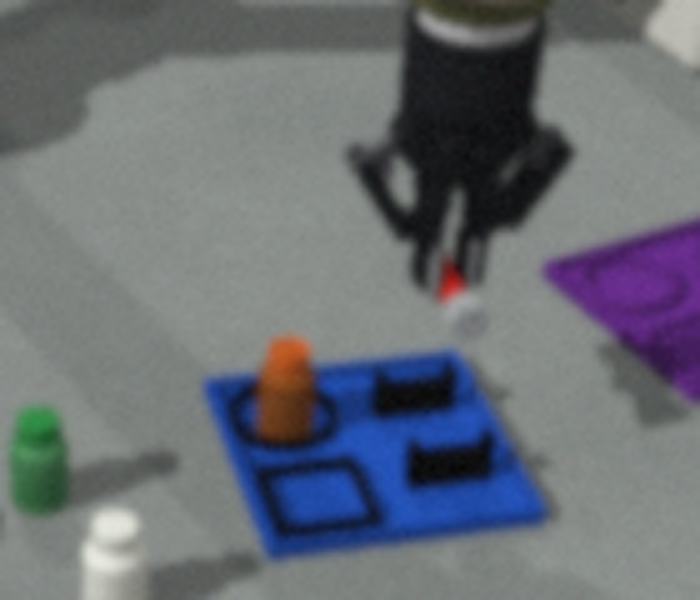

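```bash
python3 - <<'E'
from h import *
for z in(105,115,122):
  for s in(36,45): print(z,s,w2p("scene",[505.7+s*.977,363.2-s*.212,z]))
E
```

```text
105 36 [[331.72622014 167.42308821]]
105 45 [[332.72537169 169.15498167]]
115 36 [[332.08255876 164.56408518]]
115 45 [[333.08915106 166.28890701]]
122 36 [[332.33428055 162.54445186]]
122 45 [[333.34614253 164.26417227]]
```

The red column is level and centred in the grip: its near nut at px (333,164) matches the prediction. Amber is seated in the ring. Lowering.

servo_tool([
  {"x": 2,"y": -0.3,"z": 10,"spin": 0,"claw": -1},
  {"x": 0,"y": 0,"z": 20,"spin": 0,"claw": -1},
  {"x": 0,"y": 0,"z": 20,"spin": 0,"claw": -1},
  {"x": 0,"y": 0,"z": 15,"spin": 0,"claw": -1},
  {"x": 0,"y": 0,"z": 9,"spin": 0,"claw": -1},
  {"x": 0,"y": 0,"z": 5,"spin": 0,"claw": -1},
  {"x": 0,"y": 0,"z": 3,"spin": 0,"claw": -1},
  {"x": 0,"y": 0,"z": 0,"spin": 0,"claw": -1},
  {"x": 0,"y": 0,"z": 0,"spin": 0,"claw": -1},
])

```text
time: 13.47
tool_pos: [0.5086, 0.3625, 0.035]
eef_rot: [-3.122, 0.342, -0.002]
ft_force: [0.3, -0.2, -0.1]
grip_width: 0.0137
grasp_force: 49.1
```

```bash
python3 go.py 507.9 363 -12.5
```

```text
t 13.47 tcp [508.6 362.5  35. ] theta -12.51 q6 127.1 tilt [0.0011 0.0005] grip 13.7 49.05858814716339 F [ 0.3 -0.2 -0.1]
shift [-0.8 -0.3 -0. ]
spin for -12.5 -0.0
spin for 167.5 3.141
```

servo_tool([
  {"x": -0.6,"y": -0.2,"z": 3,"spin": 0,"claw": -1},
  {"x": 0,"y": 0,"z": 1.5,"spin": 0,"claw": -1},
  {"x": 0,"y": 0,"z": 0,"spin": 0,"claw": -1},
  {"x": 0,"y": 0,"z": 0,"spin": 0,"claw": -0.5},
  {"x": 0,"y": 0,"z": 0,"spin": 0,"claw": -0.1},
  {"x": 0,"y": 0,"z": 0,"spin": 0,"claw": 0.2},
  {"x": 0,"y": 0,"z": 0,"spin": 0,"claw": 0.2},
  {"x": 0,"y": 0,"z": 0,"spin": 0,"claw": 0.2},
  {"x": 0,"y": 0,"z": -8,"spin": 0,"claw": 0.2},
  {"x": 0,"y": 0,"z": -20,"spin": 0,"claw": 0.2},
  {"x": 0,"y": 0,"z": -30,"spin": 0,"claw": 0.3},
  {"x": 0,"y": 0,"z": -30,"spin": 0,"claw": 0.3},
  {"x": 7,"y": 15,"z": -10,"spin": 0,"claw": 0.3},
  {"x": 14,"y": 30,"z": 0,"spin": 0,"claw": 0.3},
  {"x": 14,"y": 30,"z": 0,"spin": 0,"claw": 0.3},
  {"x": 14,"y": 30,"z": 0,"spin": 0,"claw": 0.3},
  {"x": 14,"y": 30,"z": 0,"spin": 0,"claw": 0.3},
  {"x": 14,"y": 30,"z": 0,"spin": 0,"claw": 0.3},
  {"x": 14,"y": 30,"z": 0,"spin": 0,"claw": 0.3},
  {"x": 8,"y": 17,"z": 0,"spin": 0,"claw": 0.3},
])

```text
time: 15.13
tool_pos: [0.559, 0.1314, 0.1286]
eef_rot: [3.122, -0.345, 0.001]
ft_force: [0.6, -0.0, 0.4]
grip_width: 0.0555
grasp_force: 0.0
```

```bash
python3 go.py 562 122 -12.6; python3 - <<'E'
from h import *
im=imaging.get_image("scene"); cv2.imwrite("pics/s4.png",cv2.resize(im[140:260,220:380,::-1],None,fx=4.5,fy=4.5,interpolation=cv2.INTER_CUBIC))
im=imaging.get_image("top"); cv2.imwrite("pics/t4.png",im[:,:,::-1])
bgr=np.ascontiguousarray(im[:,:,::-1]); H,S,V=hsv(bgr)
rep("red placed top",(165,180,262,270),((H<8)|(H>172))&(S>110)&(V>60),40)
E
```

```text
t 15.13 tcp [559.  131.4 128.6] theta -12.62 q6 104.1 tilt [ 0.0009 -0.0005] grip 55.5 0.0 F [ 0.6 -0.   0.4]
shift [5.  8.5 0. ]
spin for -12.6 -0.0
spin for 167.4 3.141
red placed top 79 [197.4 224.2] w [509.2 361.7] rect [509.1 361.9] [11.7 50.1] 76.8 axis 167.7
```

View pics/s4.png

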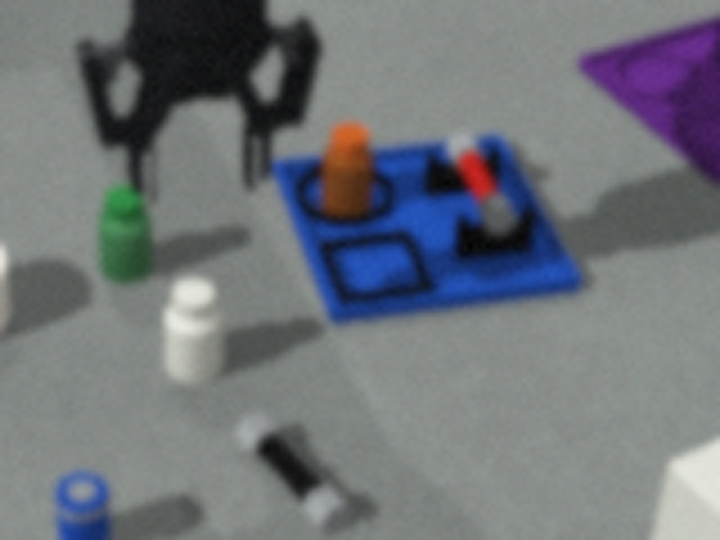

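servo_tool([
  {"x": 5,"y": 8.3,"z": 6,"spin": 0,"claw": 0.3},
  {"x": 0,"y": 0,"z": 20,"spin": 0,"claw": 0.3},
  {"x": 0,"y": 0,"z": 25,"spin": 0,"claw": 0.3},
  {"x": 0,"y": 0,"z": 25,"spin": 0,"claw": 0.3},
  {"x": 0,"y": 0,"z": 18,"spin": 0,"claw": 0.3},
  {"x": 0,"y": 0,"z": 12,"spin": 0,"claw": 0.3},
  {"x": 0,"y": 0,"z": 8,"spin": 0,"claw": 0.3},
  {"x": 0,"y": 0,"z": 0,"spin": 0,"claw": 0.3},
  {"x": 0,"y": 0,"z": 0,"spin": 0,"claw": -0.1},
  {"x": 0,"y": 0,"z": 0,"spin": 0,"claw": -0.4},
  {"x": 0,"y": 0,"z": 0,"spin": 0,"claw": -1},
  {"x": 0,"y": 0,"z": 0,"spin": 0,"claw": -1},
  {"x": 0,"y": 0,"z": 0,"spin": 0,"claw": -1},
  {"x": 0,"y": 0,"z": 0,"spin": 0,"claw": -1},
], squeeze=40)

```text
time: 16.4
tool_pos: [0.562, 0.1254, 0.0148]
eef_rot: [-3.122, 0.342, -0.003]
ft_force: [-1.2, 1.6, 6.2]
grip_width: 0.0347
grasp_force: 40.5
```

```bash
python3 go.py 581.5 -285.5 -12.6
```

```text
t 16.4 tcp [562.  125.4  14.8] theta -12.5 q6 103.3 tilt [0.0019 0.0003] grip 34.7 40.50730152754113 F [-1.2  1.6  6.2]
shift [ 1.080e+02  3.969e+02 -1.000e-01]
spin for -12.6 0.002
spin for 167.4 -3.14
```

servo_tool([
  {"x": 0,"y": 0,"z": -10,"spin": 0,"claw": -1},
  {"x": 0,"y": 0,"z": -25,"spin": 0,"claw": -1},
  {"x": 0,"y": 0,"z": -35,"spin": 0,"claw": -1},
  {"x": 0,"y": 0,"z": -25,"spin": 0,"claw": -1},
  {"x": 4,"y": 15,"z": -10,"spin": 0,"claw": -1},
  {"x": 8.3,"y": 30.5,"z": 0,"spin": 0,"claw": -1},
  {"x": 8.3,"y": 30.5,"z": 0,"spin": 0,"claw": -1},
  {"x": 8.3,"y": 30.5,"z": 0,"spin": 0,"claw": -1},
  {"x": 8.3,"y": 30.5,"z": 0,"spin": 0,"claw": -1},
  {"x": 8.3,"y": 30.5,"z": 0,"spin": 0,"claw": -1},
  {"x": 8.3,"y": 30.5,"z": 0,"spin": 0,"claw": -1},
  {"x": 8.3,"y": 30.5,"z": 0,"spin": 0,"claw": -1},
  {"x": 8.3,"y": 30.5,"z": 0,"spin": 0,"claw": -1},
  {"x": 8.3,"y": 30.5,"z": 0,"spin": 0,"claw": -1},
  {"x": 8.3,"y": 30.5,"z": 0,"spin": 0,"claw": -1},
  {"x": 8.3,"y": 30.5,"z": 0,"spin": 0,"claw": -1},
  {"x": 8.3,"y": 30.5,"z": 0,"spin": 0,"claw": -1},
  {"x": 4.4,"y": 16,"z": 0,"spin": 0,"claw": -1},
  {"x": 0,"y": 0,"z": 0,"spin": 0,"claw": -1},
  {"x": 0,"y": 0,"z": 0,"spin": 0,"claw": -1},
])

```text
time: 18.07
tool_pos: [0.5806, -0.2861, 0.119]
eef_rot: [-3.122, 0.344, 0.001]
ft_force: [-0.8, -0.2, -0.7]
grip_width: 0.0346
grasp_force: 40.0
```

```bash
python3 go.py 581.5 -285.5 -12.6
```

```text
t 18.07 tcp [ 580.6 -286.1  119. ] theta -12.58 q6 65.9 tilt [-0.0003  0.0004] grip 34.6 40.0122768455185 F [-0.8 -0.2 -0.7]
shift [ 0.8 -0.8 -0. ]
spin for -12.6 0.0
spin for 167.4 -3.141
```

Pick z was 14.8, so the seat is at 18.8.

servo_tool([
  {"x": 0.8,"y": -0.8,"z": 10,"spin": 0,"claw": -1},
  {"x": 0,"y": 0,"z": 22,"spin": 0,"claw": -1},
  {"x": 0,"y": 0,"z": 25,"spin": 0,"claw": -1},
  {"x": 0,"y": 0,"z": 18,"spin": 0,"claw": -1},
  {"x": 0,"y": 0,"z": 11,"spin": 0,"claw": -1},
  {"x": 0,"y": 0,"z": 7,"spin": 0,"claw": -1},
  {"x": 0,"y": 0,"z": 3,"spin": 0,"claw": -1},
  {"x": 0,"y": 0,"z": 0,"spin": 0,"claw": -1},
  {"x": 0,"y": 0,"z": 0,"spin": 0,"claw": -1},
])

```text
time: 18.82
tool_pos: [0.5824, -0.2852, 0.0237]
eef_rot: [3.122, -0.342, 0.002]
ft_force: [0.2, -0.0, -0.9]
grip_width: 0.0345
grasp_force: 40.0
```

servo_tool([
  {"x": 0,"y": 0,"z": 3,"spin": 0,"claw": -1},
  {"x": 0,"y": 0,"z": 1.5,"spin": 0,"claw": -1},
  {"x": 0,"y": 0,"z": 0,"spin": 0,"claw": -1},
  {"x": 0,"y": 0,"z": 0,"spin": 0,"claw": -0.1},
  {"x": 0,"y": 0,"z": 0,"spin": 0,"claw": 0.3},
  {"x": 0,"y": 0,"z": 0,"spin": 0,"claw": 0.3},
  {"x": 0,"y": 0,"z": 0,"spin": 0,"claw": 0.3},
  {"x": 0,"y": 0,"z": -10,"spin": 0,"claw": 0.3},
  {"x": 0,"y": 0,"z": -25,"spin": 0,"claw": 0.3},
  {"x": 0,"y": 0,"z": -30,"spin": 0,"claw": 0.3},
  {"x": 0,"y": 0,"z": -20,"spin": -0.12,"claw": 0.3},
  {"x": 0,"y": 0,"z": -5,"spin": -0.12,"claw": 0.3},
  {"x": 0,"y": 0,"z": 0,"spin": -0.12,"claw": 0.3},
  {"x": 0,"y": 0,"z": 0,"spin": -0.12,"claw": 0.3},
  {"x": 0,"y": 0,"z": 0,"spin": -0.12,"claw": 0.3},
  {"x": 0,"y": 0,"z": 0,"spin": -0.12,"claw": 0.3},
  {"x": 0,"y": 0,"z": 0,"spin": -0.12,"claw": 0.3},
  {"x": 0,"y": 0,"z": 0,"spin": -0.12,"claw": 0.3},
  {"x": 0,"y": 0,"z": 0,"spin": -0.12,"claw": 0.3},
  {"x": 0,"y": 0,"z": 0,"spin": -0.12,"claw": 0.3},
])

```text
time: 20.48
tool_pos: [0.582, -0.2851, 0.1092]
eef_rot: [2.766, 1.489, 0.0]
ft_force: [0.2, 0.3, 0.2]
grip_width: 0.0554
grasp_force: 0.0
```

```bash
python3 go.py 683.5 -130 96.5
```

```text
t 20.48 tcp [ 582.  -285.1  109.2] theta 56.59 q6 -3.1 tilt [ 0.0005 -0.0004] grip 55.4 0.0 F [0.2 0.3 0.2]
shift [185.4  -0.7  -0. ]
spin for 96.5 -0.696
spin for 276.5 2.445
```

servo_tool([
  {"x": 0,"y": 0,"z": 0,"spin": -0.116,"claw": 0.1},
  {"x": 0,"y": 0,"z": 0,"spin": -0.116,"claw": 0.1},
  {"x": 0,"y": 0,"z": 0,"spin": -0.116,"claw": 0.1},
  {"x": 0,"y": 0,"z": 0,"spin": -0.116,"claw": 0},
  {"x": 0,"y": 0,"z": 0,"spin": -0.116,"claw": 0},
  {"x": 0,"y": 0,"z": 0,"spin": -0.116,"claw": 0},
  {"x": 11,"y": 9,"z": 0,"spin": 0,"claw": 0},
  {"x": 20,"y": 16.6,"z": 0,"spin": 0,"claw": 0},
  {"x": 20,"y": 16.6,"z": 0,"spin": 0,"claw": 0},
  {"x": 20,"y": 16.6,"z": 0,"spin": 0,"claw": 0},
  {"x": 20,"y": 16.6,"z": 0,"spin": 0,"claw": 0},
  {"x": 20,"y": 16.6,"z": 0,"spin": 0,"claw": 0},
  {"x": 20,"y": 16.6,"z": 0,"spin": 0,"claw": 0},
  {"x": 11.6,"y": 9.8,"z": 0,"spin": 0,"claw": 0},
  {"x": 0,"y": 0,"z": 0,"spin": 0,"claw": 0},
  {"x": 0,"y": 0,"z": 0,"spin": 0,"claw": 0},
])

```text
time: 21.82
tool_pos: [0.6846, -0.1299, 0.1084]
eef_rot: [2.1, 2.337, -0.0]
ft_force: [-0.4, -0.3, -1.7]
grip_width: 0.0425
grasp_force: 0.0
```

```bash
python3 go.py 683.5 -130 96.5
```

```text
t 21.82 tcp [ 684.6 -129.9  108.4] theta 96.12 q6 -26.6 tilt [-0.0001 -0.0003] grip 42.5 0.0 F [-0.4 -0.3 -1.7]
shift [ 0.1 -1.1  0. ]
spin for 96.5 -0.007
spin for 276.5 3.135
```

servo_tool([
  {"x": 0,"y": -1,"z": 10,"spin": 0,"claw": 0},
  {"x": 0,"y": 0,"z": 22,"spin": 0,"claw": 0},
  {"x": 0,"y": 0,"z": 24,"spin": 0,"claw": 0},
  {"x": 0,"y": 0,"z": 20,"spin": 0,"claw": 0},
  {"x": 0,"y": 0,"z": 14,"spin": 0,"claw": 0},
  {"x": 0,"y": 0,"z": 8,"spin": 0,"claw": 0},
  {"x": 0,"y": 0,"z": 4,"spin": 0,"claw": 0},
  {"x": 0,"y": 0,"z": 2,"spin": 0,"claw": 0},
  {"x": 0,"y": 0,"z": 0,"spin": 0,"claw": 0},
  {"x": 0,"y": 0,"z": 0,"spin": 0,"claw": 0},
])

```text
time: 22.65
tool_pos: [0.6838, -0.1311, 0.0053]
eef_rot: [2.099, 2.336, 0.001]
ft_force: [-0.0, -0.5, -0.2]
grip_width: 0.0422
grasp_force: 0.0
```

```bash
python3 go.py 683.5 -130 96.5
```

```text
t 22.65 tcp [ 683.8 -131.1    5.3] theta 96.11 q6 -26.7 tilt [ 0.0015 -0.0006] grip 42.2 0.0 F [-0.  -0.5 -0.2]
shift [ 1.1 -0.2 -0. ]
spin for 96.5 -0.007
spin for 276.5 3.135
```

servo_tool([
  {"x": 0.8,"y": 0,"z": 1,"spin": -0.007,"claw": -0.3},
  {"x": 0,"y": 0,"z": 0,"spin": 0,"claw": -1},
  {"x": 0,"y": 0,"z": 0,"spin": 0,"claw": -1},
  {"x": 0,"y": 0,"z": 0,"spin": 0,"claw": -1},
  {"x": 0,"y": 0,"z": 0,"spin": 0,"claw": -1},
  {"x": 0,"y": 0,"z": 0,"spin": 0,"claw": -1},
  {"x": 0,"y": 0,"z": 0,"spin": 0,"claw": -1},
], squeeze=50)

```text
time: 23.23
tool_pos: [0.6836, -0.13, 0.004]
eef_rot: [2.091, 2.344, 0.001]
ft_force: [-0.7, 1.3, 6.0]
grip_width: 0.0137
grasp_force: 49.1
```

```bash
python3 go.py 522.3 -358.5 -12.6
```

```text
t 23.23 tcp [ 683.6 -130.     4. ] theta 96.54 q6 -27.0 tilt [ 0.001  -0.0002] grip 13.7 49.132874608039856 F [-0.7  1.3  6. ]
shift [-2.087e+02 -1.863e+02 -1.000e-01]
spin for -12.6 1.905
spin for 167.4 -1.237
```

servo_tool([
  {"x": 0,"y": 0,"z": -8,"spin": 0,"claw": -1},
  {"x": 0,"y": 0,"z": -20,"spin": 0,"claw": -1},
  {"x": 0,"y": 0,"z": -25,"spin": 0,"claw": -1},
  {"x": 0,"y": 0,"z": -25,"spin": 0,"claw": -1},
  {"x": 0,"y": 0,"z": -25,"spin": -0.1125,"claw": -1},
  {"x": 0,"y": 0,"z": -10,"spin": -0.1125,"claw": -1},
  {"x": 0,"y": 0,"z": 0,"spin": -0.1125,"claw": -1},
  {"x": 0,"y": 0,"z": 0,"spin": -0.1125,"claw": -1},
  {"x": 0,"y": 0,"z": 0,"spin": -0.1125,"claw": -1},
  {"x": 0,"y": 0,"z": 0,"spin": -0.1125,"claw": -1},
  {"x": 0,"y": 0,"z": 0,"spin": -0.1125,"claw": -1},
  {"x": 0,"y": 0,"z": 0,"spin": -0.1125,"claw": -1},
  {"x": 0,"y": 0,"z": 0,"spin": -0.1125,"claw": -1},
  {"x": 0,"y": 0,"z": 0,"spin": -0.1125,"claw": -1},
  {"x": 0,"y": 0,"z": 0,"spin": -0.1125,"claw": -1},
  {"x": 0,"y": 0,"z": 0,"spin": 0,"claw": -1},
])

```text
time: 24.57
tool_pos: [0.6831, -0.13, 0.1163]
eef_rot: [-0.338, -3.123, -0.0]
ft_force: [-0.2, -0.3, -0.7]
grip_width: 0.0138
grasp_force: 48.8
```

```bash
python3 go.py 522.3 -358.5 -12.6
```

```text
t 24.57 tcp [ 683.1 -130.   116.3] theta 167.66 q6 -98.2 tilt [-0.0007  0.0001] grip 13.8 48.81735026836395 F [-0.2 -0.3 -0.7]
shift [ 1.083e+02 -2.576e+02  1.000e-01]
spin for -12.6 -3.137
spin for 167.4 0.005
```

servo_tool([
  {"x": 6,"y": -14.4,"z": 0,"spin": 0,"claw": -1},
  {"x": 12,"y": -28.6,"z": 0,"spin": 0,"claw": -1},
  {"x": 12,"y": -28.6,"z": 0,"spin": 0,"claw": -1},
  {"x": 12,"y": -28.6,"z": 0,"spin": 0,"claw": -1},
  {"x": 12,"y": -28.6,"z": 0,"spin": 0,"claw": -1},
  {"x": 12,"y": -28.6,"z": 0,"spin": 0,"claw": -1},
  {"x": 12,"y": -28.6,"z": 0,"spin": 0,"claw": -1},
  {"x": 12,"y": -28.6,"z": 0,"spin": 0,"claw": -1},
  {"x": 12,"y": -28.6,"z": 0,"spin": 0,"claw": -1},
  {"x": 6,"y": -14.4,"z": 0,"spin": 0.004,"claw": -1},
  {"x": 0,"y": 0,"z": 0,"spin": 0,"claw": -1},
  {"x": 0,"y": 0,"z": 0,"spin": 0,"claw": -1},
])

```text
time: 25.57
tool_pos: [0.5214, -0.3583, 0.1163]
eef_rot: [-0.355, -3.121, -0.001]
ft_force: [0.8, -0.2, -1.8]
grip_width: 0.0139
grasp_force: 48.9
```

```bash
python3 go.py 522.3 -358.5 -12.6; python3 - <<'E'
from h import *
im=imaging.get_image("scene"); cv2.imwrite("pics/s5.png",cv2.resize(im[180:300,20:180,::-1],None,fx=4.5,fy=4.5,interpolation=cv2.INTER_CUBIC))
for s in(-45,45): print(s,w2p("scene",[522.3+s*.976,-358.5-s*.218,122.4]))
im=cv2.imread("pics/t4.png"); H,S,V=hsv(im)
q=rep("yellow tray",(400,175,490,265),(abs(H-25)<8)&(S>120)|(V<60),12)
E
```

```text
t 25.57 tcp [ 521.4 -358.3  116.3] theta 167.01 q6 -122.2 tilt [0.     0.0004] grip 13.9 48.856878876686096 F [ 0.8 -0.2 -1.8]
shift [-0.9  0.  -0. ]
spin for -12.6 3.135
spin for 167.4 -0.007
-45 [[ 70.17960174 213.96175667]]
45 [[ 63.63092031 239.39558281]]
yellow tray 3425 [444.4 218.7] w [ 533.5 -319.9] rect [ 531.3 -319.6] [171.  169.3] 77.4 axis -126.7
```

View pics/s5.png

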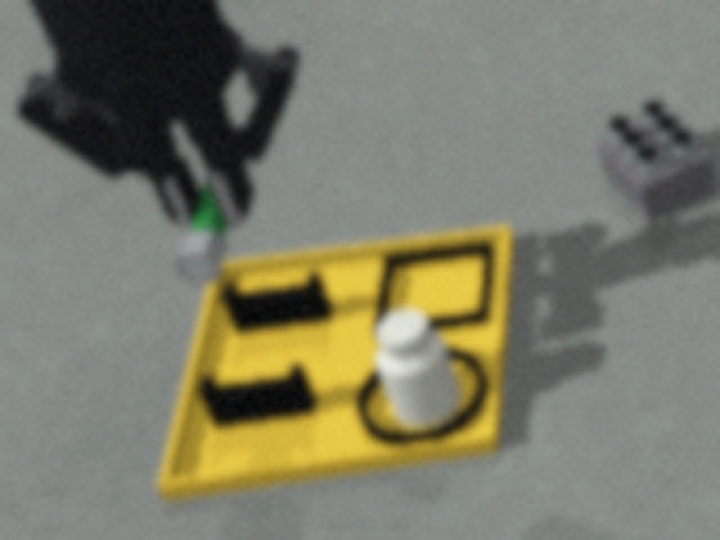

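White is seated in the ring. The green column's end, at crop (200,265) = px (64,239), matches the predicted (64,239). Lowering.

servo_tool([
  {"x": -0.8,"y": 0,"z": 10,"spin": -0.007,"claw": -1},
  {"x": 0,"y": 0,"z": 20,"spin": 0,"claw": -1},
  {"x": 0,"y": 0,"z": 20,"spin": 0,"claw": -1},
  {"x": 0,"y": 0,"z": 15,"spin": 0,"claw": -1},
  {"x": 0,"y": 0,"z": 9,"spin": 0,"claw": -1},
  {"x": 0,"y": 0,"z": 5,"spin": 0,"claw": -1},
  {"x": 0,"y": 0,"z": 3,"spin": 0,"claw": -1},
  {"x": 0,"y": 0,"z": 0,"spin": 0,"claw": -1},
  {"x": 0,"y": 0,"z": 0,"spin": 0,"claw": -1},
])

```text
time: 26.37
tool_pos: [0.5231, -0.3582, 0.035]
eef_rot: [0.339, 3.122, -0.001]
ft_force: [-0.2, -1.4, -0.5]
grip_width: 0.0138
grasp_force: 48.8
```

```bash
python3 go.py 522.3 -358.5 -12.6
```

```text
t 26.37 tcp [ 523.1 -358.2   35. ] theta 167.62 q6 -122.7 tilt [ 0.0009 -0.0009] grip 13.8 48.840184807777405 F [-0.2 -1.4 -0.5]
shift [ 0.7 -0.4 -0. ]
spin for -12.6 -3.138
spin for 167.4 0.004
```

servo_tool([
  {"x": 0.5,"y": -0.3,"z": 3,"spin": 0.003,"claw": -1},
  {"x": 0,"y": 0,"z": 1.5,"spin": 0,"claw": -1},
  {"x": 0,"y": 0,"z": 0,"spin": 0,"claw": -1},
  {"x": 0,"y": 0,"z": 0,"spin": 0,"claw": -0.5},
  {"x": 0,"y": 0,"z": 0,"spin": 0,"claw": -0.1},
  {"x": 0,"y": 0,"z": 0,"spin": 0,"claw": 0.2},
  {"x": 0,"y": 0,"z": 0,"spin": 0,"claw": 0.2},
  {"x": 0,"y": 0,"z": 0,"spin": 0,"claw": 0.2},
  {"x": 0,"y": 0,"z": -8,"spin": 0,"claw": 0.2},
  {"x": 0,"y": 0,"z": -20,"spin": 0,"claw": 0.2},
  {"x": 0,"y": 0,"z": -30,"spin": 0,"claw": 0.2},
  {"x": 0,"y": 0,"z": -30,"spin": 0,"claw": 0.2},
  {"x": -3,"y": 16,"z": -10,"spin": 0,"claw": 0.2},
  {"x": -6,"y": 32,"z": 0,"spin": 0,"claw": 0.2},
  {"x": -6,"y": 32,"z": 0,"spin": 0,"claw": 0.2},
  {"x": -6,"y": 32,"z": 0,"spin": 0,"claw": 0.2},
  {"x": -6,"y": 32,"z": 0,"spin": 0,"claw": 0.2},
  {"x": -6,"y": 32,"z": 0,"spin": 0,"claw": 0.2},
  {"x": -6,"y": 32,"z": 0,"spin": 0,"claw": 0.2},
])

```text
time: 27.95
tool_pos: [0.6058, -0.1616, 0.1281]
eef_rot: [-0.343, -3.123, -0.0]
ft_force: [-0.1, 0.1, 0.2]
grip_width: 0.0509
grasp_force: 0.0
```

```bash
python3 go.py 679 8 -12.6
```

```text
t 27.95 tcp [ 605.8 -161.6  128.1] theta 167.45 q6 -103.2 tilt [-0.      0.0001] grip 50.9 0.0 F [-0.1  0.1  0.2]
shift [-34.6 181.5   0. ]
spin for -12.6 -3.141
spin for 167.4 0.001
```

servo_tool([
  {"x": -6,"y": 31.5,"z": 0,"spin": 0,"claw": 0.2},
  {"x": -6,"y": 31.5,"z": 0,"spin": 0,"claw": 0.2},
  {"x": -6,"y": 31.5,"z": 0,"spin": 0,"claw": 0.2},
  {"x": -6,"y": 31.5,"z": 0,"spin": 0,"claw": 0.2},
  {"x": -6,"y": 31.5,"z": 0,"spin": 0,"claw": 0.2},
  {"x": -4.6,"y": 24,"z": 0,"spin": 0,"claw": 0.2},
  {"x": 0,"y": 0,"z": 0,"spin": 0,"claw": 0.2},
  {"x": 0,"y": 0,"z": 0,"spin": 0,"claw": 0.2},
])

```text
time: 28.62
tool_pos: [0.6786, 0.0075, 0.1276]
eef_rot: [-0.34, -3.123, 0.0]
ft_force: [0.4, 0.2, 0.2]
grip_width: 0.0516
grasp_force: 0.0
```

```bash
python3 go.py 679 8 -12.6
```

```text
t 28.62 tcp [678.6   7.5 127.6] theta 167.58 q6 -86.9 tilt [-0.0005 -0.    ] grip 51.6 0.0 F [0.4 0.2 0.2]
shift [-0.3  0.5 -0. ]
spin for -12.6 -3.139
spin for 167.4 0.003
```

servo_tool([
  {"x": 0,"y": 0.5,"z": 8,"spin": 0,"claw": 0.2},
  {"x": 0,"y": 0,"z": 20,"spin": 0,"claw": 0.2},
  {"x": 0,"y": 0,"z": 25,"spin": 0,"claw": 0.2},
  {"x": 0,"y": 0,"z": 25,"spin": 0,"claw": 0.2},
  {"x": 0,"y": 0,"z": 18,"spin": 0,"claw": 0.2},
  {"x": 0,"y": 0,"z": 11,"spin": 0,"claw": 0.2},
  {"x": 0,"y": 0,"z": 6,"spin": 0,"claw": 0.2},
  {"x": 0,"y": 0,"z": 0,"spin": 0,"claw": 0.2},
  {"x": 0,"y": 0,"z": 0,"spin": 0,"claw": -0.2},
  {"x": 0,"y": 0,"z": 0,"spin": 0,"claw": -0.5},
  {"x": 0,"y": 0,"z": 0,"spin": 0,"claw": -1},
  {"x": 0,"y": 0,"z": 0,"spin": 0,"claw": -1},
  {"x": 0,"y": 0,"z": 0,"spin": 0,"claw": -1},
  {"x": 0,"y": 0,"z": 0,"spin": 0,"claw": -1},
], squeeze=40)

```text
time: 29.78
tool_pos: [0.6796, 0.0062, 0.0163]
eef_rot: [0.343, 3.12, -0.001]
ft_force: [-0.8, -0.2, 5.2]
grip_width: 0.0289
grasp_force: 39.7
```

```bash
python3 go.py 500 -267.5 -12.6
```

```text
t 29.78 tcp [679.6   6.2  16.3] theta 167.44 q6 -86.9 tilt [ 0.0027 -0.0006] grip 28.9 39.689780473709106 F [-0.8 -0.2  5.2]
shift [ 1.157e+02 -3.062e+02 -3.000e-01]
spin for -12.6 -3.141
spin for 167.4 0.001
```

servo_tool([
  {"x": 0,"y": 0,"z": -10,"spin": 0,"claw": -1},
  {"x": 0,"y": 0,"z": -25,"spin": 0,"claw": -1},
  {"x": 0,"y": 0,"z": -35,"spin": 0,"claw": -1},
  {"x": 0,"y": 0,"z": -25,"spin": 0,"claw": -1},
  {"x": 5,"y": -13,"z": -10,"spin": 0,"claw": -1},
  {"x": 10.6,"y": -28,"z": 0,"spin": 0,"claw": -1},
  {"x": 10.6,"y": -28,"z": 0,"spin": 0,"claw": -1},
  {"x": 10.6,"y": -28,"z": 0,"spin": 0,"claw": -1},
  {"x": 10.6,"y": -28,"z": 0,"spin": 0,"claw": -1},
  {"x": 10.6,"y": -28,"z": 0,"spin": 0,"claw": -1},
  {"x": 10.6,"y": -28,"z": 0,"spin": 0,"claw": -1},
  {"x": 10.6,"y": -28,"z": 0,"spin": 0,"claw": -1},
  {"x": 10.6,"y": -28,"z": 0,"spin": 0,"claw": -1},
  {"x": 10.6,"y": -28,"z": 0,"spin": 0,"claw": -1},
  {"x": 10.6,"y": -28,"z": 0,"spin": 0,"claw": -1},
  {"x": 4.7,"y": -13.2,"z": 0,"spin": 0,"claw": -1},
  {"x": 0,"y": 0,"z": 0,"spin": 0,"claw": -1},
  {"x": 0,"y": 0,"z": 0,"spin": 0,"claw": -1},
])

```text
time: 31.28
tool_pos: [0.4984, -0.2676, 0.1196]
eef_rot: [-0.346, -3.122, -0.001]
ft_force: [-0.3, 0.8, 0.1]
grip_width: 0.0288
grasp_force: 39.6
```

```bash
python3 go.py 500 -267.5 -12.6; python3 - <<'E'
from h import *
im=imaging.get_image("scene"); cv2.imwrite("pics/s6.png",cv2.resize(im[160:300,20:200,::-1],None,fx=4,fy=4,interpolation=cv2.INTER_CUBIC))
E
```

```text
t 31.28 tcp [ 498.4 -267.6  119.6] theta 167.34 q6 -117.6 tilt [-0.0007  0.0008] grip 28.8 39.58754360675812 F [-0.3  0.8  0.1]
shift [-1.6  0.5 -0. ]
spin for -12.6 3.14
spin for 167.4 -0.001
```

View pics/s6.png

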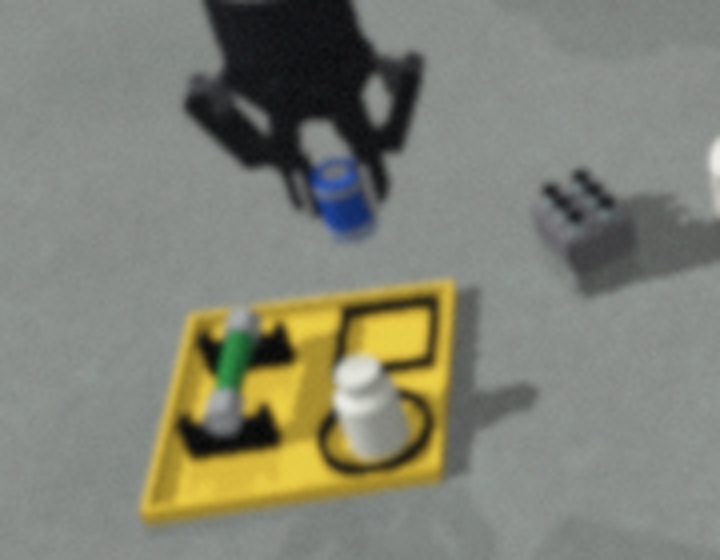

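Green column lies across both rests, crop (232,370). The filter is held upright at (343,200). Lowering it into the square.

servo_tool([
  {"x": -1.4,"y": 0.5,"z": 10,"spin": 0,"claw": -1},
  {"x": 0,"y": 0,"z": 22,"spin": 0,"claw": -1},
  {"x": 0,"y": 0,"z": 25,"spin": 0,"claw": -1},
  {"x": 0,"y": 0,"z": 18,"spin": 0,"claw": -1},
  {"x": 0,"y": 0,"z": 11,"spin": 0,"claw": -1},
  {"x": 0,"y": 0,"z": 7,"spin": 0,"claw": -1},
  {"x": 0,"y": 0,"z": 3,"spin": 0,"claw": -1},
  {"x": 0,"y": 0,"z": 0,"spin": 0,"claw": -1},
  {"x": 0,"y": 0,"z": 0,"spin": 0,"claw": -1},
])

```text
time: 32.08
tool_pos: [0.5011, -0.267, 0.0242]
eef_rot: [0.343, 3.122, -0.001]
ft_force: [0.4, -0.4, -0.3]
grip_width: 0.029
grasp_force: 39.6
```

servo_tool([
  {"x": 0,"y": 0,"z": 2.5,"spin": 0,"claw": -1},
  {"x": 0,"y": 0,"z": 1,"spin": 0,"claw": -1},
  {"x": 0,"y": 0,"z": 0,"spin": 0,"claw": -1},
  {"x": 0,"y": 0,"z": 0,"spin": 0,"claw": -0.2},
  {"x": 0,"y": 0,"z": 0,"spin": 0,"claw": 0.2},
  {"x": 0,"y": 0,"z": 0,"spin": 0,"claw": 0.2},
  {"x": 0,"y": 0,"z": 0,"spin": 0,"claw": 0.2},
  {"x": 0,"y": 0,"z": -10,"spin": 0,"claw": 0.2},
  {"x": 0,"y": 0,"z": -25,"spin": 0,"claw": 0.2},
  {"x": 0,"y": 0,"z": -30,"spin": 0,"claw": 0.2},
  {"x": 0,"y": 0,"z": -30,"spin": 0,"claw": 0.2},
  {"x": 15,"y": 15,"z": -20,"spin": 0,"claw": 0.2},
  {"x": 20,"y": 20,"z": 0,"spin": 0,"claw": 0.2},
  {"x": 20,"y": 20,"z": 0,"spin": 0,"claw": 0.2},
  {"x": 20,"y": 20,"z": 0,"spin": 0,"claw": 0.2},
  {"x": 10,"y": 10,"z": 0,"spin": 0,"claw": 0.2},
  {"x": 0,"y": 0,"z": 0,"spin": 0,"claw": 0.2},
  {"x": 0,"y": 0,"z": 0,"spin": 0,"claw": 0.2},
])

```text
time: 33.58
tool_pos: [0.4365, -0.1657, 0.1362]
eef_rot: [0.343, 3.121, -0.001]
ft_force: [0.3, -0.6, -0.1]
grip_width: 0.0514
grasp_force: 0.0
```

```bash
python3 go.py 500 -267.5 -12.6; python3 - <<'E'
from h import *
im=imaging.get_image("scene"); cv2.imwrite("pics/s7.png",cv2.resize(im[130:300,30:390,::-1],None,fx=2.2,fy=2.2,interpolation=cv2.INTER_CUBIC))
b=np.ascontiguousarray(imaging.get_image("top")[:,:,::-1]); cv2.imwrite("pics/t7.png",cv2.resize(b[170:275,170:490],None,fx=2.4,fy=2.4,interpolation=cv2.INTER_CUBIC)); H,S,V=hsv(b)
rep("green col",(440,190,490,262),(abs(H-65)<15)&(S>70),40)
E
```

```text
t 33.58 tcp [ 436.5 -165.7  136.2] theta 167.47 q6 -112.8 tilt [ 0.0013 -0.001 ] grip 51.4 0.0 F [ 0.3 -0.6 -0.1]
shift [-84.1 -85.6   0.2]
spin for -12.6 -3.14
spin for 167.4 0.001
green col 67 [462.  218.8] w [ 528.5 -359.2] rect [ 526.8 -360.3] [16.6 43.1] 82.1 axis 166.3
```

View pics/s7.png

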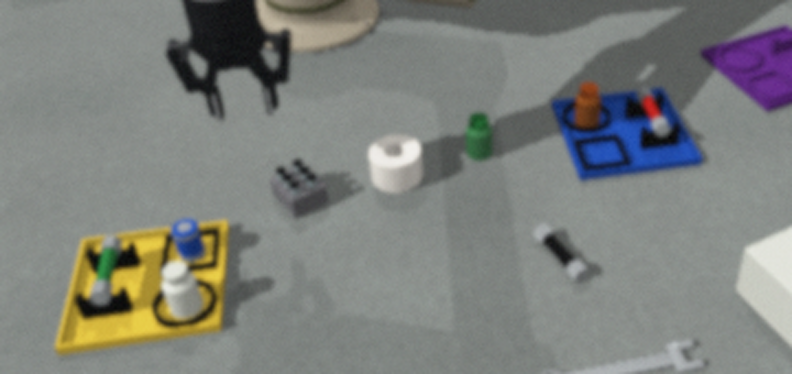

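View pics/t7.png

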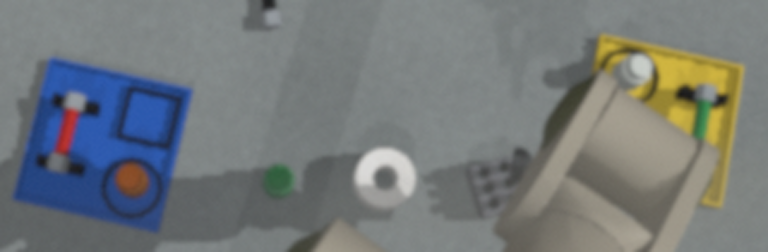

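The blue kit is right. In the yellow kit the column and white bottle are fine and the filter is at crop (187,240). I'll check its fit and the column's centring closer up.

```bash
python3 - <<'E'
from h import *
b=np.ascontiguousarray(imaging.get_image("scene")[:,:,::-1]); H,S,V=hsv(b)
rep("green col",(60,225,95,290),(abs(H-65)<15)&(S>70),40,"scene")
rep("filter",(100,215,130,260),(abs(H-115)<15)&(S>90),26,"scene")
c=cv2.resize(b[220:300,45:145],None,fx=7,fy=7,interpolation=cv2.INTER_CUBIC)
t=np.linspace(0,2*np.pi,40)
for x,y,r in((500,-267.5,15.5),(581.5,-285.5,18)):
    p=w2p("scene",np.c_[x+r*np.cos(t),y+r*np.sin(t),0*t+4]); cv2.polylines(c,[((p-[45,220])*7).astype(int)],True,(0,0,255),1)
cv2.imwrite("pics/s8.png",c)
E
```

```text
green col 106 [ 77.9 249.1] w [ 517.2 -356.4] rect [ 518.2 -356.4] [23.6 48.4] 85.1 axis -11.4
filter 153 [115.1 238.5] w [ 499.8 -267.4] rect [ 497.3 -268.1] [68.2 28.1] 3.0 axis 4.3
```

View pics/s8.png

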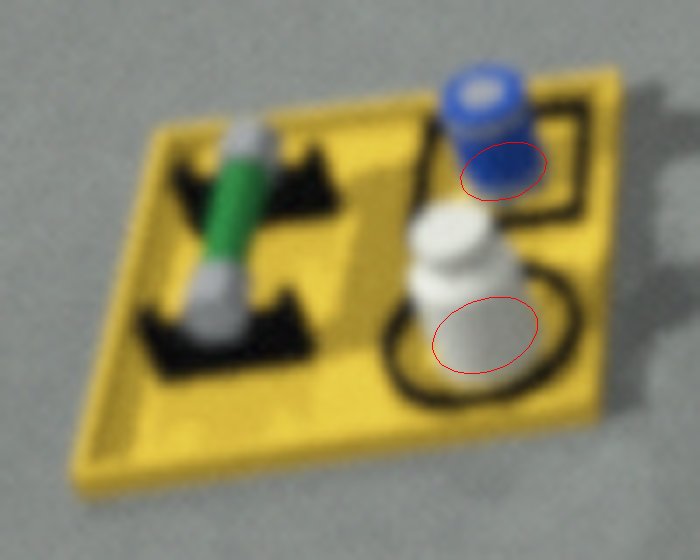

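The filter's foot, crop (497,180), is inside the square frame. The white bottle stands inside the ring, the green column lies on both rests, and the gripper is clear. Handing in.

```bash
python3 -c "
from cell import robot
print(robot.hand_in())"
```

```text
the job is handed in; nothing more can be done
None
```

I handed the job in at about 34 s with both kits made up: amber bottle and red column in the blue tray; white bottle, green column and filter in the yellow tray. The final pictures show every item seated, the spare green bottle and black column untouched, and the gripper clear.

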